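Start the library's reading machine on its tactile switches

TASK

Start the reading machine by pressing down its loose desk switches in this order: the one with the round cap (wake), then the square cap (scan), then the long bar cap (read aloud), each pushed lightly from above all the way down, where it stays by itself. Leave the switch with the cross-shaped cap (cancel) up. Only press: do not push hard (well under 20 N is plenty), shift or pick up any switch, and leave the mouse, spectacles case and mug alone.

Things in the scene. Friction and masses are not known exactly. Their poses are not given: they have to be found in the camera images.
- switch_round: desk switch with the round cap: loose round black plastic housing, 74 mm diameter, 34 mm high, about 0.45 kg, standing on the desk. Origin: centre of its underside, z up. Its white plastic cap is a plain round disc, 44 mm across, in the middle of its top.
- key_round (a joint): how far the latching stem under the round cap is down, in m: 0 up, 0.010 at its end stop. It slides against about 3 N of friction, has no return spring and stays wherever it is left; 0.006 or more counts as down, less than 0.003 as up. The cap sits on the stem on a rubber cushion that yields about 2 N per mm (10 mm at most): under a steady push the cap first gives 1.5 mm, then stem and cap go down 10 mm at about 3 N, then the force grows by 2 N per mm.
- key_round_top (a point): centre of the top face of the round cap; moves with the cap: 54 mm above the desk (20 mm proud of the housing) when up, 44 mm (10 mm proud) when fully down and let go; z up.
- switch_square: desk switch with the square cap: loose round black plastic housing, 74 mm diameter, 34 mm high, about 0.45 kg, standing on the desk. Origin: centre of its underside, z up. Its white plastic cap is a square block, 40 x 40 mm, in the middle of its top.
- key_square (a joint): how far the latching stem under the square cap is down, in m: 0 up, 0.010 at its end stop. It slides against about 3 N of friction, has no return spring and stays wherever it is left; 0.006 or more counts as down, less than 0.003 as up. The cap sits on the stem on a rubber cushion that yields about 2 N per mm (10 mm at most): under a steady push the cap first gives 1.5 mm, then stem and cap go down 10 mm at about 3 N, then the force grows by 2 N per mm.
- key_square_top (a point): centre of the top face of the square cap; moves with the cap: 54 mm above the desk (20 mm proud of the housing) when up, 44 mm (10 mm proud) when fully down and let go; z up.
- switch_bar: desk switch with the bar cap: loose round black plastic housing, 74 mm diameter, 34 mm high, about 0.45 kg, standing on the desk. Origin: centre of its underside, z up. Its white plastic cap is a single long narrow bar, 62 mm long (its local y) and 18 mm wide (x), in the middle of its top.
- key_bar (a joint): how far the latching stem under the bar cap is down, in m: 0 up, 0.010 at its end stop. It slides against about 3 N of friction, has no return spring and stays wherever it is left; 0.006 or more counts as down, less than 0.003 as up. The cap sits on the stem on a rubber cushion that yields about 2 N per mm (10 mm at most): under a steady push the cap first gives 1.5 mm, then stem and cap go down 10 mm at about 3 N, then the force grows by 2 N per mm.
- key_bar_top (a point): centre of the top face of the bar cap; moves with the cap: 54 mm above the desk (20 mm proud of the housing) when up, 44 mm (10 mm proud) when fully down and let go; z up.
- switch_cross: desk switch with the cross cap: loose round black plastic housing, 74 mm diameter, 34 mm high, about 0.45 kg, standing on the desk. Origin: centre of its underside, z up. Its white plastic cap is a plus-shaped cross, 54 mm over each pair of arms, arms 18 mm wide, in the middle of its top.
- key_cross (a joint): how far the latching stem under the cross cap is down, in m: 0 up, 0.010 at its end stop. It slides against about 3 N of friction, has no return spring and stays wherever it is left; 0.006 or more counts as down, less than 0.003 as up. The cap sits on the stem on a rubber cushion that yields about 2 N per mm (10 mm at most): under a steady push the cap first gives 1.5 mm, then stem and cap go down 10 mm at about 3 N, then the force grows by 2 N per mm.
- key_cross_top (a point): centre of the top face of the cross cap; moves with the cap: 54 mm above the desk (20 mm proud of the housing) when up, 44 mm (10 mm proud) when fully down and let go; z up.
- mouse: bystander: loose black computer mouse, 108 (local x) x 60 x 34 mm high; origin at the centre of its underside
- spectacles_case: bystander: loose brown spectacles case, 62 x 158 (local y) x 40 mm high; origin at the centre of its underside
- mug: bystander: loose white mug, 76 mm diameter, 85 mm high, handle towards its local +y; origin at the centre of its underside

How it is judged:
By the outcome, as a careful person would: the job done as asked, in the order asked, and still so for the second after the job is handed in, with the robot touching nothing.
It also fails if it takes over 43 s, if anything falls off the work surface, if the arm or the gripper's body presses on something with over 40 N, if the wrist force passes 120 N, or if a joint passes its speed limit or range.

ROBOT

A 6-joint arm with a two-finger parallel gripper is mounted at the origin on the work surface. World frame = base frame: x ahead of the robot, y to its left, z up, the work surface at z = 0. Lengths are in m, angles in rad, forces in N, time in s.
With the tool pointing down it reaches from about 0.35 to 0.775 m from the base axis. Payload 7.3 kg.
Tool frame: the origin (TCP) lies on the centre line of the jaws, within the pads' length; the fingertips stand robot.nose_length ahead of it and the grasp point (between the pads) is the TCP (robot.nose_length is the distance from the TCP to the fingertips, in m); z points along the fingers, y is the direction in which the jaws open and shut (so a half turn about z gives the same grasp; the last joint's range is limited). The gripper opens to 92 mm and grips with 3 to 60 N. Pads are 19 mm wide; open, the fingers measure 130 mm over their backs; the gripper's body (75 mm by 190 mm) begins 47 mm behind the grasp point.
Start: joints at [1.087, 0.342, 1.524, -0, 1.275, -0.146], TCP at [0.174, 0.495, 0.21] pointing down, gripper open.
Joint ranges: [-2.53, 2.53], [-0.77, 2.02], [0.04, 2.7], [-1, 4.14], [0.28, 2.66], [-3.11, 3.11]. Speed limits (rad/s): [2.57, 2.57, 3.14, 3.14, 3.14, 3.14].

INTERFACE

Orientations are given as [roll, pitch, yaw] about the fixed x, y, z axes, in that order (R = Rz(yaw) Ry(pitch) Rx(roll)).
In Python, from cell import robot, read_camera gives the robot as it stands.
- The arm moves only by the shell command python3 -m crank 'ROWS' [FORCE]. ROWS is JSON, a list of rows, each a list of 7 numbers: the shift along the tool's x, y, z in cm, then the turn, a rotation vector about the tool's x, y, z in degrees, then the opening, from 0 (shut) to 1 (fully open). In form: [[tx, ty, tz, wx, wy, wz, jaw], ...]. A call has 1 to 5 rows; each row is the pose to reach, as a shift and turn from the pose commanded when the call began, along the tool's axes at that moment; what a row does not reach only later rows make up. A row lasts 1/8 s, in which the tool goes at most 62.5 mm and 10.7 degrees, less where a joint would pass 70% of its speed; a pose out of reach is approached as far as the arm can. A call with a gripper value outside its range is refused whole. The fingers move at their own pace and stop on an object; FORCE is the grip in N (left out, the last holds). Time passes only in rows, so rows that repeat a pose let the fingers close. It gives the time, the measured TCP pose, the force and the opening at its end, in the units of the state.
- robot.observe(): the state, without advancing time (a new reading comes with each control period).
- read_camera(name): name is "scene" or "top" or "wrist"; returns a dict with "frame" (420x560x3 uint8, red, green, blue), "intrinsics" (3x3 intrinsics, pixels), "R" (3x3) and "t" (3): a world point X has camera coordinates R X + t. Camera axes: x right, y down, z forward; pixel columns grow to the right and rows downward; lengths in m; the calibration is good to about 2 mm. A picture is of the moment at which its call begins. There is no depth.
- robot.hand_in(): hands the job in, once; it reports no verdict.
The state is a dict: "time": time; "qpos": joint angles; "qvel": joint speeds; "joint_efforts": joint torques, N m; "tool_pos": TCP position; "tool_rot": TCP orientation; "contact_force": force on the tool from outside, world axes, zero at the start; "torque": the same for the moment, N m; "opening": finger opening in m.
Only numpy, scipy, OpenCV 4.12 (cv2) and the standard library are available. Lean on these libraries where they do the work, as an engineer would, in place of code of your own. Each camera call takes 0.05 s, during which the arm holds its last target.

## Working session

There is one attempt and no reset: what is moved stays moved. The work goes in short steps, Python scripts to look and compute and a shell command to move; the robot and the scene stay as the last step left them, time stands still between calls to the robot, and variables do not carry over. Pictures are saved under pics/ and viewed, and the job is handed in when it is done.

```bash
mkdir -p pics; ls
python3 - <<'E'
from cell import robot, read_camera
import cv2
print(robot.observe(), robot.nose_length)
for n in ["scene","top"]:
    c=read_camera(n); cv2.imwrite(f"pics/{n}0.png",c["frame"][:,:,::-1])
    print(n,c["intrinsics"],c["R"],c["t"])
E
```

```text
pics
{'time': 0.0, 'qpos': array([ 1.08700181e+00,  3.42713902e-01,  1.52502082e+00,  2.21360155e-06,
        1.27538135e+00, -1.45996712e-01]), 'qvel': array([ 0.00017358, -0.00018926, -0.00140573,  0.00028085, -0.00205857,
       -0.00066472]), 'joint_efforts': array([ 8.03439689e-04, -4.31249177e+01, -2.44221961e+01,  7.18295923e-02,
        5.57357760e-02, -1.44264586e-04]), 'tool_pos': array([0.17376548, 0.49495517, 0.20954823]), 'tool_rot': array([-3.14008575e+00, -2.23718734e-04,  2.80379403e+00]), 'contact_force': array([0.39461201, 0.50919469, 0.54111168]), 'torque': array([ 0.04497043, -0.02762827,  0.01378164]), 'opening': 0.09221712371715099} 0.019
scene [[522.87496122   0.         278.2108636 ]
 [  0.         522.87496122 209.80755329]
 [  0.           0.           1.        ]] [[-0.72877115  0.68461674  0.01387577]
 [ 0.56231808  0.60990256 -0.55840598]
 [-0.39075695 -0.39914757 -0.82945176]] [ 0.42703725 -0.29427214  1.39443487]
top [[431.40712712   0.         284.7758757 ]
 [  0.         431.40712712 205.7916862 ]
 [  0.           0.           1.        ]] [[ 0.02864599 -0.99941141 -0.01887453]
 [-0.99255555 -0.02620321 -0.11894059]
 [ 0.11837601  0.02214119 -0.99272196]] [0.00395156 0.58111363 0.9442926 ]
```

View pics/scene0.png

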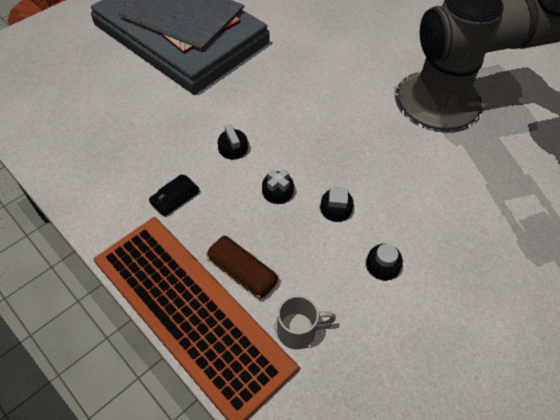

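View pics/top0.png

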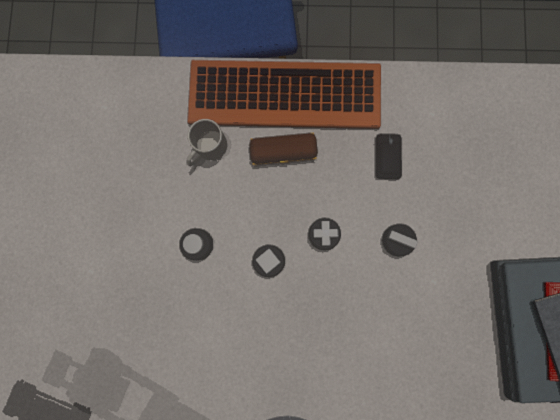

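Run:
```python
import cv2,numpy as np
t=cv2.imread("pics/top0.png");s=cv2.imread("pics/scene0.png")
def crop(im,u,v):return cv2.resize(im[v-25:v+25,u-25:u+25],(200,200),interpolation=cv2.INTER_CUBIC)
a=np.hstack([crop(t,*p) for p in [(195,243),(268,261),(400,240),(325,234)]])
b=np.hstack([crop(s,*p) for p in [(386,259),(338,202),(232,140),(278,184)]])
cv2.imwrite("pics/crops.png",np.vstack([a,b]))
```

```text
(no output)
```

View pics/crops.png

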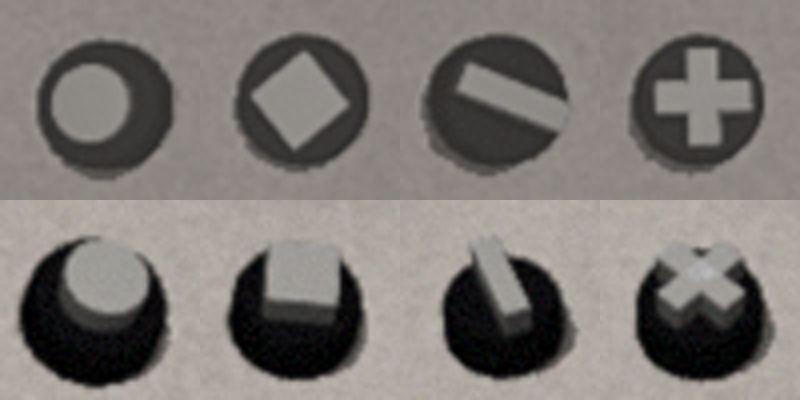

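The crops show the top view's cap centres at round (192.5, 243.7), square (268, 261) and bar (403, 239.2). In the scene view they are at (387, 252.7), (338.5, 195) and (232, 134).

```bash
cat > h.py <<'E'
import numpy as np
from cell import robot, read_camera
def atz(c,u,v,z):
    K,R,t=map(np.array,(c["intrinsics"],c["R"],c["t"]))
    o=-R.T@t; d=R.T@np.linalg.solve(K,[u,v,1]); return o+d*(z-o[2])/d[2]
E
python3 - <<'E'
from h import *
from scipy.spatial.transform import Rotation as Ro
t=read_camera("top");s=read_camera("scene")
o=robot.observe();R=Ro.from_euler('xyz',o["tool_rot"])
for n,a,b in [("round",(192.2,243.4),(386.9,252.4)),("square",(267.7,260.7),(338.3,194.9)),("bar",(402.7,238.9),(232,133.5))]:
    A=atz(t,*a,.054);B=atz(s,*b,.054);m=(A+B)/2
    print(n,A[:2].round(4),B[:2].round(4),"tool-rel cm",(R.inv().apply(m-o["tool_pos"])*100).round(2))
d=(atz(t,215-.4+.0+160+0,0,.054))
e1=atz(t,375+61/4,215+77/4,.054);e2=atz(t,375+164/4,215+116/4,.054);print("bar dir deg",np.degrees(np.arctan2(*(e2-e1)[[1,0]])),np.linalg.norm(e2-e1))
f1=atz(s,207+85/4,115+38/4,.054);f2=atz(s,207+118/4,115+112.5/4,.054);print("bar dir scene",np.degrees(np.arctan2(*(f2-f1)[[1,0]])),np.linalg.norm(f2-f1))
print("toolx",R.apply([1,0,0]),"y",R.apply([0,1,0]))
E
```

```text
round [0.4894 0.2217] [0.4908 0.2222] tool-rel cm [-38.89 -15.28  15.59]
square [0.4563 0.0535] [0.4583 0.0557] tool-rel cm [-41.34 -32.16  15.61]
bar [ 0.5122 -0.2411] [ 0.5133 -0.2391] tool-rel cm [-56.34 -58.12  15.63]
bar dir deg -109.4284987380068 0.059462446070207786
bar dir scene 67.68071294773718 0.06308431750545457
toolx [-9.43490679e-01  3.31399051e-01  9.32921910e-05] y [ 3.31398844e-01  9.43490341e-01 -8.84958801e-04]
```

```bash
python3 -m crank '[[-8,-3,0,0,0,0,0],[-12,-5,0,0,0,0,0],[-17,-7,0,0,0,0,0],[-22,-9,0,0,0,0,0],[-26,-10.5,0,0,0,0,0]]' 10; python3 -m crank '[[-6,-2.3,0,0,0,0,0],[-12.9,-4.8,3,0,0,0,0],[-12.9,-4.8,6,0,0,0,0],[-12.9,-4.8,9,0,0,0,0],[-12.9,-4.8,10,0,0,0,0]]'
python3 - <<'E'
from h import *
import cv2
for n in ["wrist","top"]:
    cv2.imwrite(f"pics/{n}1.png",read_camera(n)["frame"][:,:,::-1])
o=robot.observe();print(o["time"],o["tool_pos"],o["tool_rot"],o["contact_force"],o["opening"])
E
```

```text
time: 0.82
tool_pos: [0.3858, 0.3085, 0.2102]
tool_rot: [3.142, 0.0, 2.803]
contact_force: [-0.6, 0.6, 0.5]
opening: 0.0464
time: 1.45
tool_pos: [0.4893, 0.2215, 0.1083]
tool_rot: [-3.139, -0.003, 2.803]
contact_force: [-0.7, -0.8, 0.3]
opening: 0.001
1.55 [0.48976146 0.2221061  0.10962901] [-3.14066377e+00 -1.45622321e-03  2.80404828e+00] [ 0.43586731 -0.03380164 -0.02220973] 0.00044296895040378705
```

View pics/wrist1.png

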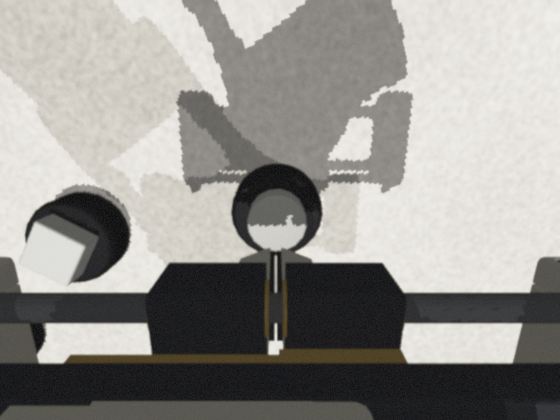

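View pics/top1.png

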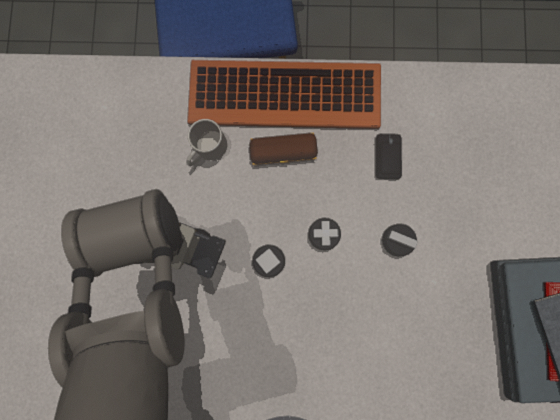

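The wrist view shows the round cap at about (277, 220), in line with the closed fingers at column 276. Next I press the round cap gently.

```bash
python3 -m crank '[[0,0,2.5,0,0,0,0],[0,0,3.4,0,0,0,0],[0,0,3.7,0,0,0,0],[0,0,4,0,0,0,0],[0,0,4.3,0,0,0,0]]'; python3 -m crank '[[0,0,0.2,0,0,0,0],[0,0,0.4,0,0,0,0],[0,0,0.6,0,0,0,0],[0,0,0.6,0,0,0,0]]'
```

```text
time: 2.17
tool_pos: [0.4907, 0.2223, 0.0678]
tool_rot: [3.141, 0.001, 2.804]
contact_force: [0.4, -0.1, -0.1]
opening: 0.0007
time: 2.68
tool_pos: [0.4902, 0.222, 0.0611]
tool_rot: [-3.141, -0.0, 2.804]
contact_force: [-0.9, -0.5, 0.4]
opening: 0.0007
```

Run:
```python
from h import *
import cv2
a=read_camera("scene")["frame"][:,:,::-1]
cv2.imwrite("pics/w2.png",read_camera("wrist")["frame"][:,:,::-1])
cv2.imwrite("pics/s2.png",cv2.resize(a[170:330,280:490],None,fx=3.5,fy=3.5,interpolation=cv2.INTER_CUBIC))
for i in range(3):
  o=robot.observe();print(o["time"],o["tool_pos"],o["contact_force"],o["torque"])
  read_camera("top")
```

```text
2.775 [0.49030699 0.22210587 0.06125548] [-0.11032288  0.72495099  1.09367126] [-0.02373836  0.04610832 -0.0038487 ]
2.825 [0.4903466  0.22212515 0.06128382] [0.17730996 0.64517502 0.34044482] [-0.00187531  0.02073562  0.02440015]
2.875 [0.49035345 0.22212094 0.06130217] [ 0.1631564   0.59258769 -0.29921025] [-0.04088452 -0.02778349 -0.0161388 ]
```

View pics/w2.png

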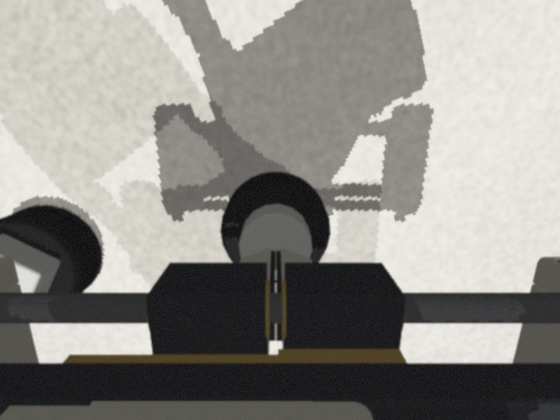

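View pics/s2.png

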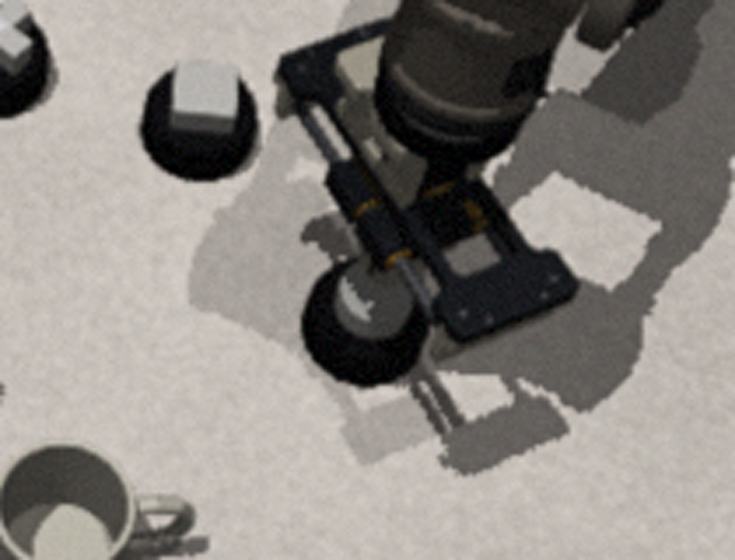

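Run:
```python
from h import *
c=read_camera("wrist");K,R,t=map(np.array,(c["intrinsics"],c["R"],c["t"]))
def pr(X):
    p=K@(R@np.array(X)+t);return (p[:2]/p[2]).round(1),p[2].round(3)
print("cam",-R.T@t, K[0,0])
o=robot.observe();x,y,z=o["tool_pos"];print(x,y,z)
print("tip",pr((x,y,z-.019)),"tcp",pr((x,y,z)))
from scipy.spatial.transform import Rotation as Ro
T=Ro.from_euler('xyz',o["tool_rot"]).as_matrix()
for h in (.054,.044,.042):
    C=np.array([.490,.222,h])
    print(h,pr(C),[pr(C+.022*s*T[:,i])[0] for i in (0,1) for s in(1,-1)])
C=np.array([.490,.222,.034]);print("housing",[pr(C+.037*s*T[:,i])[0] for i in (0,1) for s in(1,-1)])
```

```text
cam [0.41662894 0.24705975 0.2349269 ] 332.1988679286595
0.4903593077257389 0.2221024574386085 0.06131447582752606
tip (array([276.9, 243.2]), np.float64(0.207)) tcp (array([277. , 255.8]), np.float64(0.189))
0.054 (array([276.6, 250.2]), np.float64(0.196)) [array([276.6, 214.5]), array([276.6, 283.7]), array([314. , 250.1]), array([239.2, 250.3])]
0.044 (array([276.5, 243.8]), np.float64(0.205)) [array([276.5, 209.6]), array([276.6, 276. ]), array([312.2, 243.7]), array([240.9, 243.8])]
0.042 (array([276.5, 242.6]), np.float64(0.207)) [array([276.5, 208.6]), array([276.6, 274.5]), array([311.8, 242.5]), array([241.2, 242.6])]
housing [array([276.4, 181.6]), array([276.5, 289. ]), array([333.7, 237.8]), array([219.2, 238. ])]
```

```bash
for i in 1; do python3 -m crank '[[0,0,0.1,0,0,0,0],[0,0,0.15,0,0,0,0]]'; done;  python3 -m crank '[[0,0,0.1,0,0,0,0],[0,0,0.15,0,0,0,0]]'
python3 - <<'E'
from h import *
import cv2
cv2.imwrite("pics/w3.png",cv2.resize(read_camera("wrist")["frame"][150:290,180:380,::-1],None,fx=4,fy=4))
for i in range(3):
  o=robot.observe();print(o["time"],o["tool_pos"],o["contact_force"],o["torque"])
  read_camera("top")
E
```

```text
time: 3.22
tool_pos: [0.4903, 0.2221, 0.0597]
tool_rot: [3.142, -0.0, 2.804]
contact_force: [-0.4, 0.2, -2.0]
opening: 0.0007
time: 3.48
tool_pos: [0.4903, 0.2221, 0.0581]
tool_rot: [3.142, -0.0, 2.804]
contact_force: [-0.3, 0.7, -0.2]
opening: 0.0006
3.525 [0.49024207 0.22207122 0.05811137] [-1.49159011  0.26264962 -0.6226307 ] [-0.0201042  -0.00412408  0.01058418]
3.575 [0.49023408 0.22206687 0.05814004] [-0.3799008   0.04870745  0.59895049] [ 0.05654445 -0.03548457 -0.0043946 ]
3.625 [0.49030837 0.22208668 0.05820411] [ 0.04818797 -0.23263372 -0.22384542] [0.01782953 0.0056589  0.00313859]
```

View pics/w3.png

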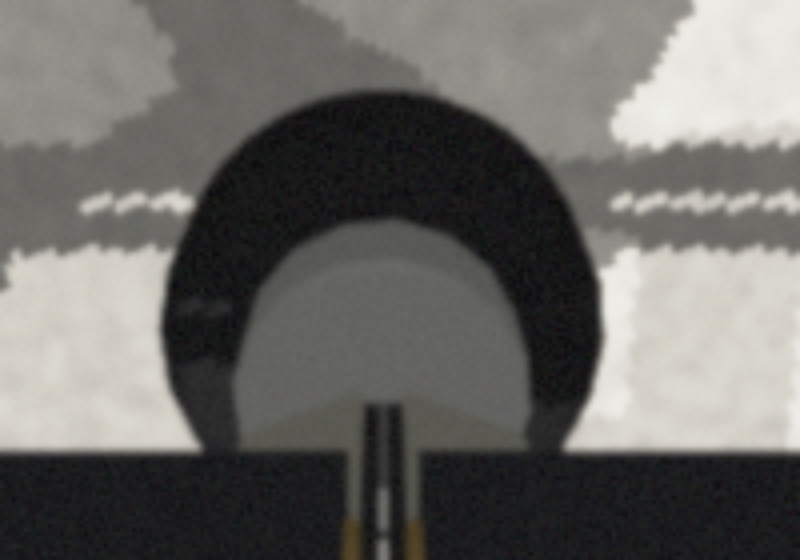

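Run:
```python
from h import *
c=read_camera("wrist");K,R,t=map(np.array,(c["intrinsics"],c["R"],c["t"]))
def pr(X):
    p=K@(R@np.array(X)+t);return (p[:2]/p[2]).round(1)
o=robot.observe();p=o["tool_pos"]
from scipy.spatial.transform import Rotation as Ro
T=Ro.from_euler('xyz',o["tool_rot"]).as_matrix()
for r,h in ((.037,0),(.037,.034),(.022,.034),(.022,.042),(.022,.044),(.022,.054)):
    C=np.array([.490,.222,h]); print(r,h,pr(C+r*T[:,0]),"sides",pr(C+r*T[:,1]),pr(C-r*T[:,1]))
for dx in (0,.0095): print("tip/tcp near",[pr(p+T@np.array([dx,0,dz])) for dz in (.019,.01,0,-.02,-.04)])
print("down axis of cam",R.T[:,2])
```

```text
0.037 0 [276.3 172.9] sides [326.7 222.7] [226.1 222.9]
0.037 0.034 [276.5 182.7] sides [334.6 239.6] [218.5 239.8]
0.022 0.034 [276.5 206.5] sides [311.1 239.7] [242.  239.8]
0.022 0.042 [276.6 210.1] sides [312.4 244.5] [240.8 244.6]
0.022 0.044 [276.6 211.1] sides [312.8 245.7] [240.5 245.8]
0.022 0.054 [276.7 216.2] sides [314.6 252.3] [238.7 252.4]
tip/tcp near [array([276.9, 243.2]), array([277. , 248.9]), array([277.1, 255.8]), array([277.3, 272. ]), array([277.5, 292.3])]
tip/tcp near [array([276.9, 228.8]), array([277. , 233.9]), array([277.1, 240.2]), array([277.3, 254.8]), array([277.5, 273.3])]
down axis of cam [ 0.26936796 -0.09488808 -0.95835127]
```

Run:
```python
from h import *
import cv2
c=read_camera("scene");K,R,t=map(np.array,(c["intrinsics"],c["R"],c["t"]))
def pr(X):
    p=K@(R@np.array(X)+t);return (p[:2]/p[2])
p=robot.observe()["tool_pos"]
f=8;im=cv2.resize(c["frame"][220:290,340:430,::-1],None,fx=f,fy=f,interpolation=cv2.INTER_CUBIC)
im=np.clip(im.astype(float)*1.6,0,255).astype(np.uint8)
q=lambda X:tuple(int(v) for v in ((pr(X)-[340,220]+.5)*f))
b=im.copy()
for h,col in ((.054,(0,255,0)),(.044,(0,0,255))):
    pts=np.array([q((.490+.022*np.cos(a),.222+.022*np.sin(a),h)) for a in np.linspace(0,6.28,40)]);cv2.polylines(b,[pts],True,col,1)
cv2.circle(b,q(p-[0,0,.019]),4,(255,0,0),-1);cv2.circle(b,q(p),4,(255,255,0),-1)
cv2.imwrite("pics/s4.png",im);cv2.imwrite("pics/s4b.png",b)
```

```text
(no output)
```

View pics/s4.png

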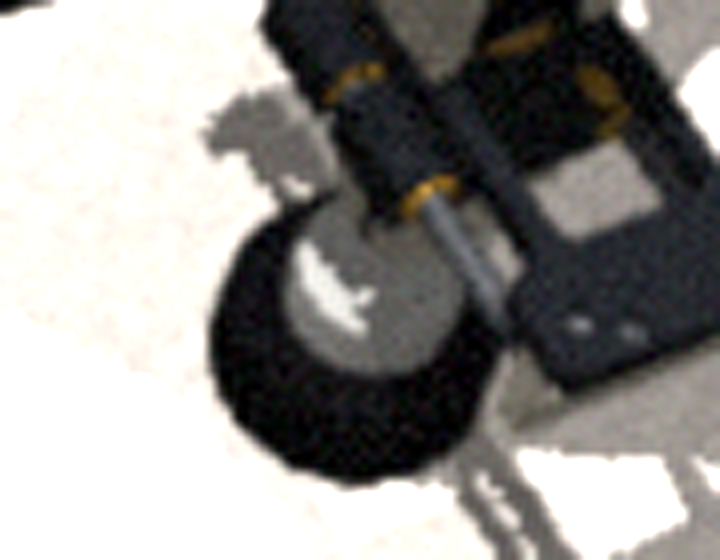

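View pics/s4b.png

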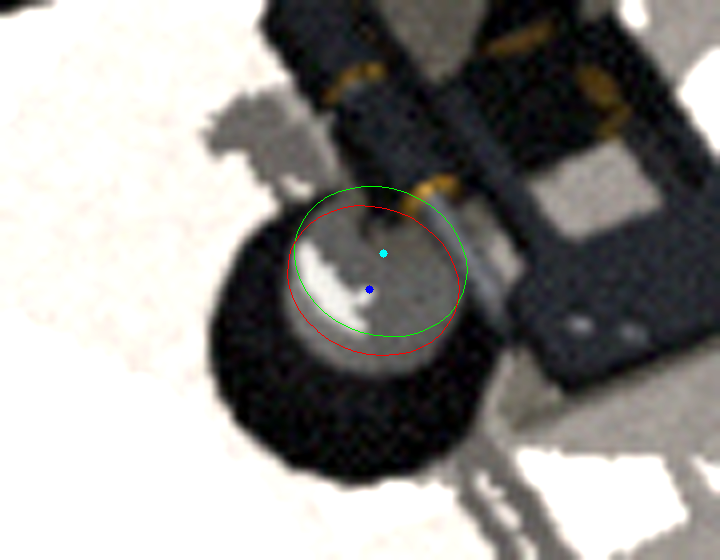

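The cap is still up: the bright rim fits the green 54 mm outline, and the force stays near zero. In both views the fingertips end about 1–3 cm higher than nose_length implies. I'll go down in small steps and watch the force and pictures.

```bash
python3 -m crank '[[0,0,0.2,0,0,0,0],[0,0,0.4,0,0,0,0],[0,0,0.6,0,0,0,0],[0,0,0.6,0,0,0,0]]'
python3 - <<'E'
from h import *
import cv2
a=read_camera("wrist")["frame"][150:290,180:380,::-1];c=read_camera("scene")["frame"][220:290,340:440,::-1]
v=np.vstack([cv2.resize(a,(600,420)),])
w=cv2.resize(c,(600,420),interpolation=cv2.INTER_CUBIC)
im=np.vstack([cv2.resize(a,(420,294)),cv2.resize(c,(420,294),interpolation=cv2.INTER_CUBIC)])
cv2.imwrite("pics/c5.png",np.clip(im*1.5,0,255).astype(np.uint8))
o=robot.observe();print(o["tool_pos"],o["contact_force"])
E
```

```text
time: 4.28
tool_pos: [0.4902, 0.2221, 0.052]
tool_rot: [-3.141, -0.0, 2.804]
contact_force: [0.6, -0.2, 0.1]
opening: 0.0005
[0.49029223 0.22209858 0.05219149] [-0.21483656  0.7951788  -0.14997642]
```

View pics/c5.png

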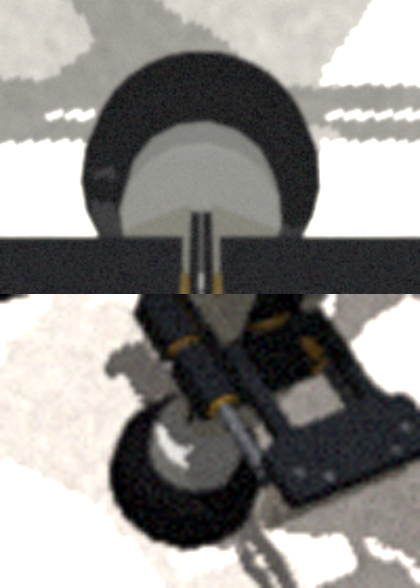

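```bash
python3 -m crank '[[0,0,0.2,0,0,0,0],[0,0,0.4,0,0,0,0]]' | grep -E 'pos|force'; python3 -m crank '[[0,0,0.2,0,0,0,0],[0,0,0.4,0,0,0,0]]'| grep -E 'pos|force'
python3 - <<'E'
from h import *
import cv2
a=read_camera("wrist")["frame"][150:290,180:380,::-1];c=read_camera("scene")["frame"][220:290,340:440,::-1]
im=np.vstack([cv2.resize(a,(420,294)),cv2.resize(c,(420,294),interpolation=cv2.INTER_CUBIC)])
cv2.imwrite("pics/c6.png",np.clip(im*1.5,0,255).astype(np.uint8))
o=robot.observe();print(o["tool_pos"],o["contact_force"])
E
```

```text
tool_pos: [0.4903, 0.2221, 0.0481]
contact_force: [0.0, -0.0, -0.6]
tool_pos: [0.4903, 0.2221, 0.0441]
contact_force: [0.2, -0.6, 0.5]
[0.49012397 0.22204173 0.043944  ] [-0.05305479  0.43623292 -0.63006547]
```

View pics/c6.png

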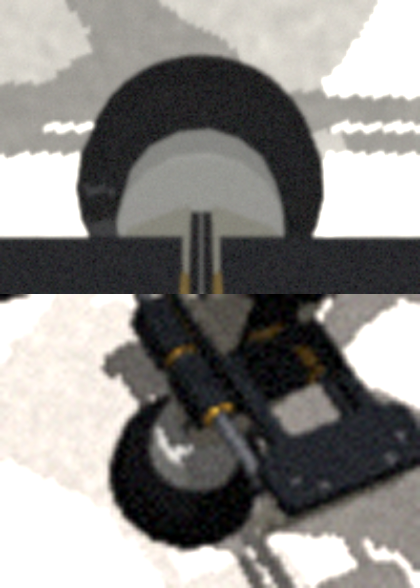

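```bash
for i in 1; do python3 -m crank '[[0,0,0.1,0,0,0,0],[0,0,0.2,0,0,0,0]]' | grep -E 'pos|force'; done; python3 -m crank '[[0,0,0.1,0,0,0,0],[0,0,0.2,0,0,0,0]]'| grep -E 'pos|force'; python3 -m crank '[[0,0,0.1,0,0,0,0],[0,0,0.2,0,0,0,0]]'| grep -E 'pos|force'
python3 - <<'E'
from h import *
import cv2
a=read_camera("wrist")["frame"][150:290,180:380,::-1];c=read_camera("scene")["frame"][220:290,340:440,::-1]
im=np.vstack([cv2.resize(a,(420,294)),cv2.resize(c,(420,294),interpolation=cv2.INTER_CUBIC)])
cv2.imwrite("pics/c7.png",np.clip(im*1.5,0,255).astype(np.uint8))
o=robot.observe();print(o["tool_pos"],o["contact_force"])
E
```

```text
tool_pos: [0.4903, 0.2221, 0.0422]
contact_force: [-0.6, -0.0, 0.3]
tool_pos: [0.4903, 0.2221, 0.0402]
contact_force: [-0.9, 1.0, -0.6]
tool_pos: [0.4903, 0.2221, 0.0382]
contact_force: [0.7, 0.3, -0.6]
[0.49022403 0.22206321 0.03810406] [ 0.96861312 -0.26831228 -0.49594706]
```

View pics/c7.png

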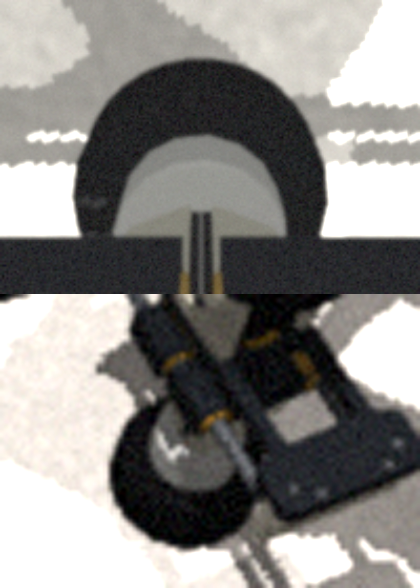

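Run:
```python
from h import *
import cv2
c=read_camera("wrist");K,R,t=map(np.array,(c["intrinsics"],c["R"],c["t"]))
def pr(X):
    p=K@(R@np.array(X)+t);return (p[:2]/p[2]).round(1)
o=robot.observe();p=o["tool_pos"]
from scipy.spatial.transform import Rotation as Ro
T=Ro.from_euler('xyz',o["tool_rot"]).as_matrix()
print("cam rel tool",T.T@(-R.T@t-p), "cam z",(-R.T@t)[2])
for r,h in ((.037,0),(.037,.034),(.022,.034),(.022,.044),(.022,.054)):
    C=np.array([.490,.222,h]); print(r,h,pr(C+r*T[:,0]),"sides",pr(C+r*T[:,1]),pr(C-r*T[:,1]))
cv2.imwrite("pics/w8.png",cv2.resize(c["frame"][150:290,180:380,::-1],None,fx=4,fy=4))
# fit camera height using square & others
cv2.imwrite("pics/w8full.png",c["frame"][:,:,::-1])
```

```text
cam rel tool [ 0.07782216 -0.00089075 -0.17357099] cam z 0.21175021175120087
0.037 0 [276.5 178.4] sides [331.2 232.3] [221.9 232.4]
0.037 0.034 [276.7 190.2] sides [340.6 252.5] [212.9 252.7]
0.022 0.034 [276.7 216.3] sides [314.7 252.5] [238.8 252.6]
0.022 0.044 [276.8 221.9] sides [316.8 259.8] [236.9 260. ]
0.022 0.054 [276.9 228.2] sides [319.1 267.9] [234.8 268.1]
```

View pics/w8.png

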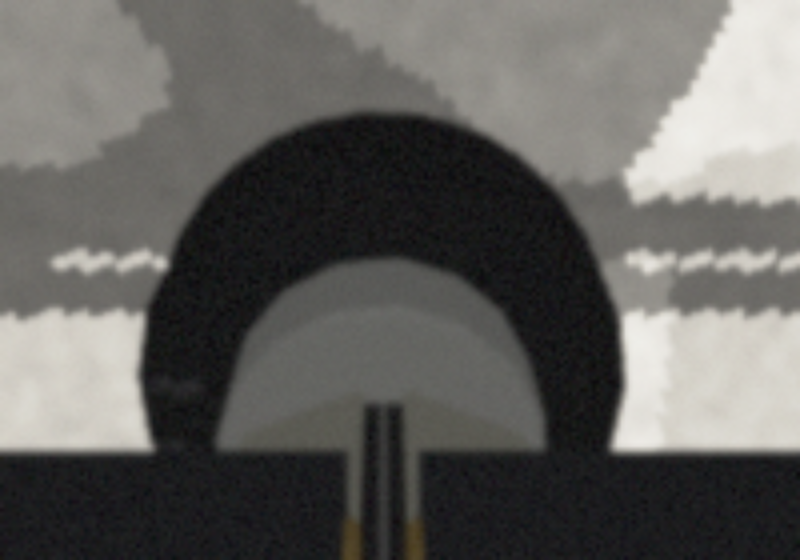

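Run:
```python
from h import *
import cv2
c=read_camera("scene");K,R,t=map(np.array,(c["intrinsics"],c["R"],c["t"]))
im=cv2.resize(c["frame"][180:300,330:490,::-1],None,fx=5,fy=5,interpolation=cv2.INTER_CUBIC)
im=np.clip(im*1.5,0,255).astype(np.uint8)
def q(X):
    p=K@(R@np.array(X)+t);return tuple(int(v) for v in ((p[:2]/p[2]-[330,180]+.5)*5))
o=robot.observe();p=o["tool_pos"]
from scipy.spatial.transform import Rotation as Ro
T=Ro.from_euler('xyz',o["tool_rot"]).as_matrix()
B=[q(p+T@np.array([a*.0375,b*.095,-.047])) for a,b in((1,1),(1,-1),(-1,-1),(-1,1))]
cv2.polylines(im,[np.array(B)],True,(0,0,255),1)
for dz,cl in((.019,(255,0,0)),(0,(255,255,0)),(-.047,(0,255,0))): cv2.circle(im,q(p+T@np.array([0,0,dz])),4,cl,-1)
cv2.imwrite("pics/s8.png",im)
```

```text
(no output)
```

View pics/s8.png

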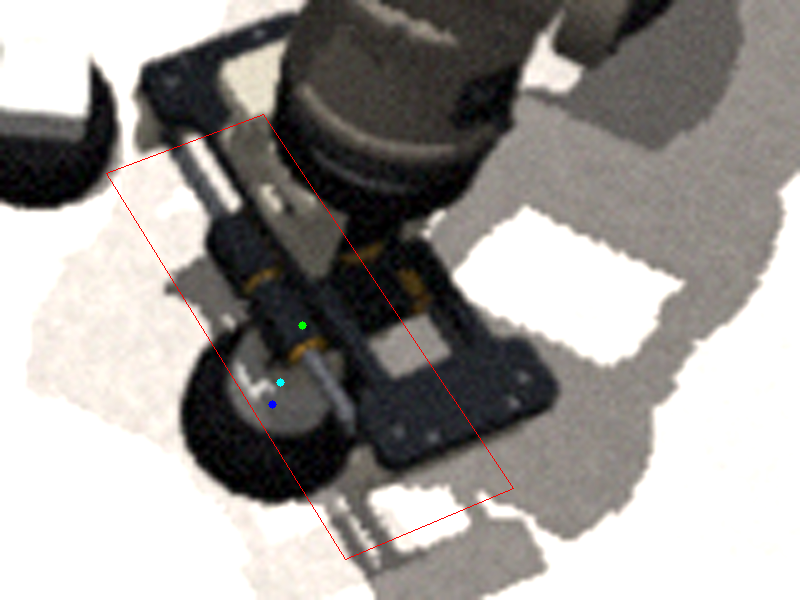

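```bash
python3 -m crank '[[0,0,0.1,0,0,0,0],[0,0,0.2,0,0,0,0]]' | grep -E 'pos|force'
python3 - <<'E'
from h import *
import cv2
f=[]
for i in range(4):
  c=read_camera("wrist"); o=robot.observe(); f.append(o["contact_force"])
print(o["tool_pos"],np.mean(f,0),np.array(f)[:,2])
cv2.imwrite("pics/w9.png",np.clip(1.5*cv2.resize(c["frame"][150:290,180:380,::-1],None,fx=3,fy=3),0,255))
cv2.imwrite("pics/s9.png",np.clip(1.5*cv2.resize(read_camera("scene")["frame"][210:280,340:430,::-1],None,fx=8,fy=8,interpolation=2),0,255))
E
```

```text
tool_pos: [0.4904, 0.2221, 0.0364]
contact_force: [0.2, -0.7, 2.6]
[0.49045738 0.22214473 0.03644014] [0.01787048 0.21535871 2.14810917] [1.62863365 1.83192581 2.59945355 2.53242367][ WARN:0@2.624] global loadsave.cpp:1063 imwrite_ Unsupported depth image for selected encoder is fallbacked to CV_8U.
```

View pics/s9.png

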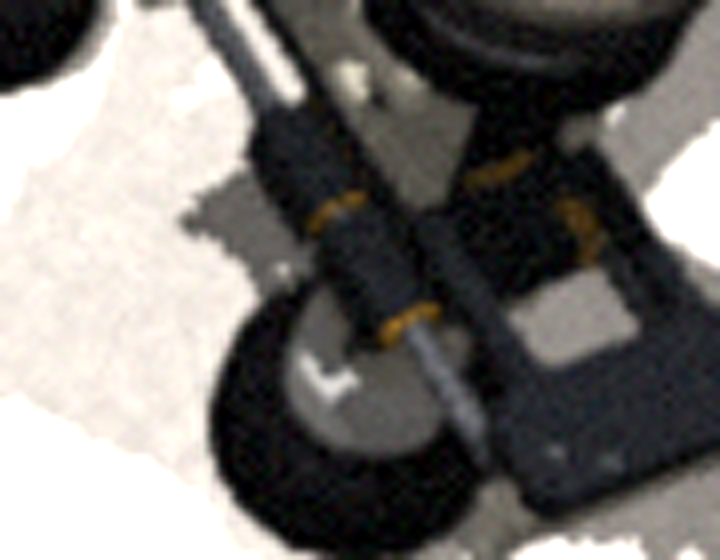

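View pics/w9.png

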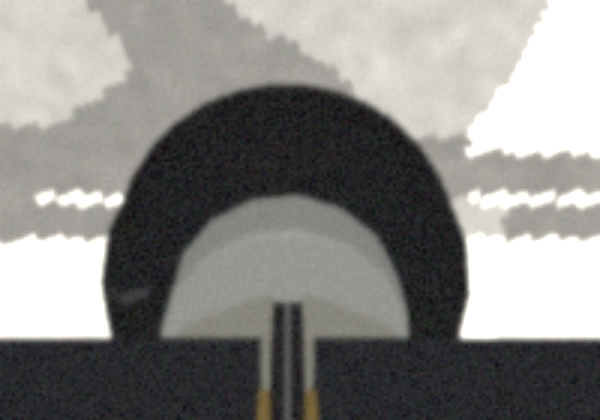

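Contact now: about 2 N at TCP z 0.0364. With the jaws shut the effective tip is therefore about 17 mm above the TCP, opposite in sign to what I assumed. I'll continue the stroke to the end stop.

```bash
python3 -m crank '[[0,0,0.2,0,0,0,0],[0,0,0.4,0,0,0,0],[0,0,0.6,0,0,0,0],[0,0,0.8,0,0,0,0]]' | grep -E 'pos|force';python3 -m crank '[[0,0,0.1,0,0,0,0],[0,0,0.2,0,0,0,0]]' | grep -E 'pos|force'
python3 - <<'E'
from h import *
print(robot.observe()["contact_force"])
E
```

```text
tool_pos: [0.4904, 0.2221, 0.0281]
contact_force: [-0.5, 0.0, 2.7]
tool_pos: [0.4904, 0.2221, 0.0262]
contact_force: [0.5, -0.9, 2.7]
[ 0.45487601 -0.91695878  2.68016902]
```

```bash
python3 -m crank '[[0,0,0.1,0,0,0,0],[0,0,0.1,0,0,0,0]]' | grep -E 'pos|force';python3 -m crank '[[0,0,0.1,0,0,0,0],[0,0,0.1,0,0,0,0]]' | grep -E 'pos|force'
```

```text
tool_pos: [0.4904, 0.2221, 0.0254]
contact_force: [-0.3, -0.3, 4.9]
tool_pos: [0.4905, 0.2221, 0.0245]
contact_force: [-1.5, -0.7, 6.7]
```

```bash
python3 -m crank '[[0,0,-1,0,0,0,0],[0,0,-3,0,0,0,0],[0,0,-6,0,0,0,0],[-0.8,-5.5,-6,0,0,0,0],[-1.6,-11,-6,0,0,0,0]]' | grep -E 'pos|force';python3 -m crank '[[-0.8,-5.9,0,0,0,0,0],[-0.8,-5.9,0,0,0,0,0],[-0.8,-5.9,2,0,0,0,0],[-0.8,-5.9,3.8,0,0,0,0],[-0.8,-5.9,4.3,0,0,0,0]]' | grep -E 'pos|force'
python3 - <<'E'
from h import *
import cv2
c=read_camera("scene")
cv2.imwrite("pics/s10.png",c["frame"][:,:,::-1])
cv2.imwrite("pics/s10c.png",cv2.resize(c["frame"][170:300,300:430,::-1],None,fx=4,fy=4,interpolation=2))
cv2.imwrite("pics/w10.png",read_camera("wrist")["frame"][:,:,::-1])
E
```

```text
tool_pos: [0.4683, 0.1122, 0.0846]
contact_force: [0.3, -1.2, -0.5]
tool_pos: [0.4562, 0.0554, 0.0404]
contact_force: [-0.3, -0.1, -0.7]
```

View pics/s10c.png

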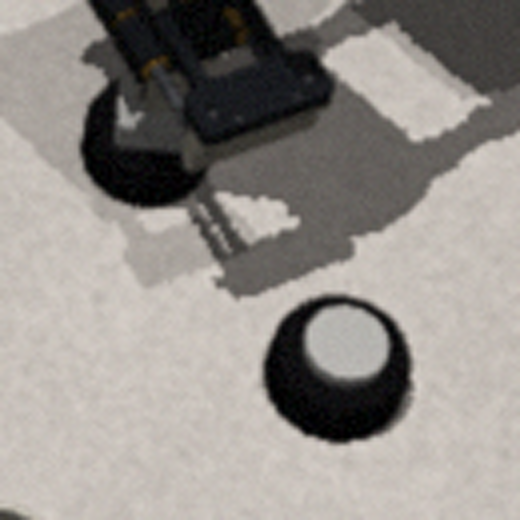

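View pics/w10.png

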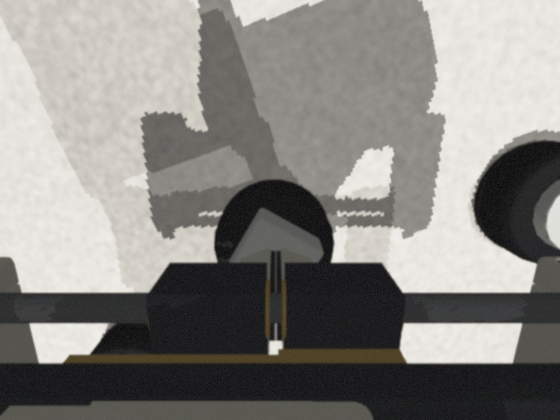

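The round cap is down: in the scene view only a thin side rim shows around its face at crop (347, 342). The fingers are centred over the square cap, with housing columns 216–333 around 276. Now I press the square cap.

```bash
python3 -m crank '[[0,0,0.3,0,0,0,0],[0,0,0.5,0,0,0,0],[0,0,0.7,0,0,0,0],[0,0,0.9,0,0,0,0],[0,0,1.1,0,0,0,0]]' | grep -E 'pos|force';python3 -m crank '[[0,0,0.2,0,0,0,0],[0,0,0.35,0,0,0,0],[0,0,0.45,0,0,0,0],[0,0,0.45,0,0,0,0]]' | grep -E 'pos|force'
```

```text
tool_pos: [0.4573, 0.0547, 0.0303]
contact_force: [1.3, 1.6, 3.4]
tool_pos: [0.4572, 0.0547, 0.0258]
contact_force: [1.5, 2.7, 4.2]
```

```bash
python3 -m crank '[[0,0,0.1,0,0,0,0],[0,0,0.1,0,0,0,0]]' | grep -E 'pos|force'; python3 -m crank '[[0,0,0.05,0,0,0,0],[0,0,0.05,0,0,0,0]]' | grep -E 'pos|force'
```

```text
tool_pos: [0.4572, 0.0547, 0.0249]
contact_force: [0.4, 2.6, 5.1]
tool_pos: [0.4572, 0.0547, 0.0245]
contact_force: [0.9, 1.1, 7.0]
```

```bash
python3 -m crank '[[0,0,-1,0,0,0,0],[0,0,-3,0,0,0,0],[0,0,-6.5,0,0,0,0],[-3,-5,-6.5,0,0,0,0],[-6,-10,-6.5,0,0,0,0]]' | grep -E 'pos|force';python3 -m crank '[[-3,-5,0,0,0,0,0],[-6,-10,0,0,0,0,0],[-9,-15.9,0,0,0,0,0],[-9,-15.9,0,0,0,0,0]]' | grep -E 'pos|force'; python3 -m crank '[[0,0,2,0,0,0,0],[0,0,3.8,0,0,0,0],[0,0,4.3,0,0,0,0],[0,0,4.3,0,0,0,0]]' | grep -E 'pos|force'
python3 - <<'E'
from h import *
import cv2
c=read_camera("scene")
cv2.imwrite("pics/s11.png",cv2.resize(c["frame"][90:300,180:430,::-1],None,fx=3,fy=3,interpolation=2)[:600])
cv2.imwrite("pics/w11.png",read_camera("wrist")["frame"][:,:,::-1])
E
```

```text
tool_pos: [0.4801, -0.0604, 0.0899]
contact_force: [1.4, 0.3, -0.5]
tool_pos: [0.512, -0.2433, 0.0889]
contact_force: [0.0, 0.4, 0.5]
tool_pos: [0.5123, -0.2387, 0.0462]
contact_force: [0.6, 0.1, 1.7]
```

View pics/s11.png

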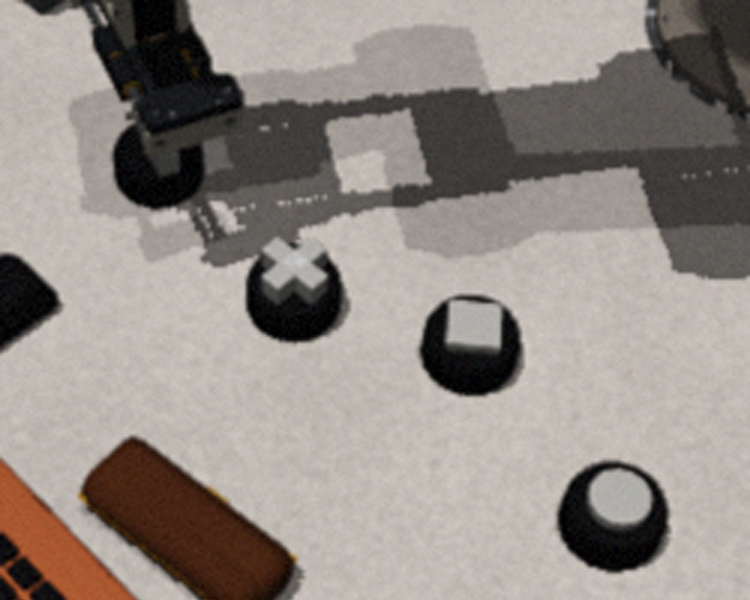

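View pics/w11.png

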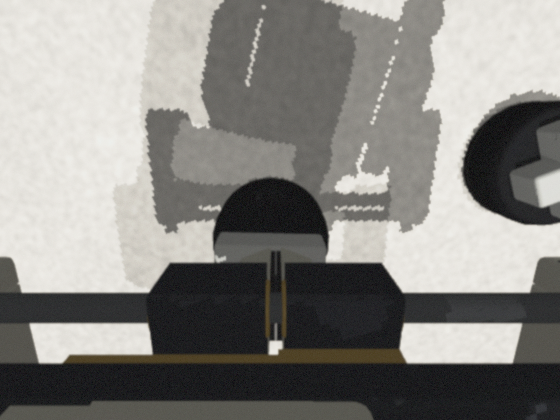

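```bash
python3 -m crank '[[0,-0.3,0,0,0,0,0],[0,-0.3,0,0,0,0,0],[0,-0.3,0,0,0,0,0]]' | grep -E 'pos|force'
python3 - <<'E'
from h import *
import cv2
from scipy.spatial.transform import Rotation as Ro
c=read_camera("wrist");K,R,t=map(np.array,(c["intrinsics"],c["R"],c["t"]))
cv2.imwrite("pics/w12.png",cv2.resize(c["frame"][150:290,180:380,::-1],None,fx=4,fy=4))
o=robot.observe();p=o["tool_pos"];T=Ro.from_euler('xyz',o["tool_rot"]).as_matrix();print(p)
def pr(X):
    q=K@(R@np.array(X)+t);return (q[:2]/q[2]).round(1)
for r,h in((.037,0),(.009,.034),(.009,.054)):
    C=np.r_[p[:2],h];print(r,h,pr(C+r*T[:,0]))
E
```

```text
tool_pos: [0.5117, -0.2423, 0.0464]
contact_force: [0.1, -0.4, 0.9]
[ 0.51161584 -0.24229427  0.04632275]
0.037 0 [276.7 176.3]
0.009 0.034 [277.  233.2]
0.009 0.054 [277.1 246.1]
```

View pics/w12.png

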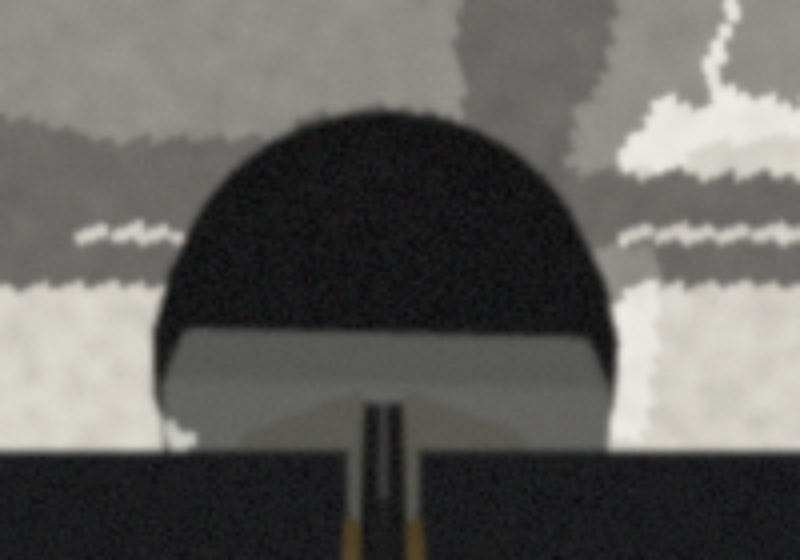

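It is aligned: the bar's near edges are at rows 232.5 and 245.5, against 233 and 246 predicted. Now I press the bar.

```bash
python3 -m crank '[[0,0,0.5,0,0,0,0],[0,0,0.8,0,0,0,0],[0,0,1,0,0,0,0],[0,0,1.2,0,0,0,0],[0,0,1.4,0,0,0,0]]' | grep -E 'pos|force';python3 -m crank '[[0,0,0.2,0,0,0,0],[0,0,0.4,0,0,0,0],[0,0,0.6,0,0,0,0],[0,0,0.65,0,0,0,0],[0,0,0.65,0,0,0,0]]' | grep -E 'pos|force'
```

```text
tool_pos: [0.5116, -0.2422, 0.0322]
contact_force: [-1.2, 0.0, 2.6]
tool_pos: [0.5116, -0.2422, 0.0258]
contact_force: [-1.0, 0.6, 4.8]
```

```bash
python3 -m crank '[[0,0,0.1,0,0,0,0],[0,0,0.13,0,0,0,0],[0,0,0.13,0,0,0,0]]' | grep -E 'pos|force'; python3 -m crank '[[0,0,-1,0,0,0,0],[0,0,-3,0,0,0,0],[0,0,-7,0,0,0,0],[5,0,-12,0,0,0,0],[10,0,-16,0,0,0,0]]' | grep -E 'pos|force'; python3 -m crank '[[4,4,-3,0,0,0,0],[4,4,-3,0,0,0,0],[4,4,-3,0,0,0,0]]' | grep -E 'time|pos|force'
python3 - <<'E'
from h import *
import cv2
c=read_camera("scene")["frame"][:,:,::-1]
cv2.imwrite("pics/s13.png",cv2.resize(c[90:290,170:420],None,fx=3,fy=3,interpolation=2))
cv2.imwrite("pics/s13f.png",c)
t=cv2.imread("pics/top0.png");n=read_camera("top")["frame"][:,:,::-1];cv2.imwrite("pics/t13.png",n)
d=np.vstack([cv2.resize(k[200:290,160:440],None,fx=2.8,fy=2.8,interpolation=2) for k in (t,n)]);cv2.imwrite("pics/tc13.png",d)
E
```

```text
tool_pos: [0.5117, -0.2423, 0.0247]
contact_force: [-1.4, 1.2, 7.0]
tool_pos: [0.4238, -0.2115, 0.1797]
contact_force: [0.0, -0.4, 0.9]
time: 15.42
tool_pos: [0.4003, -0.1608, 0.2086]
contact_force: [-0.6, -0.4, 0.2]
```

View pics/s13.png

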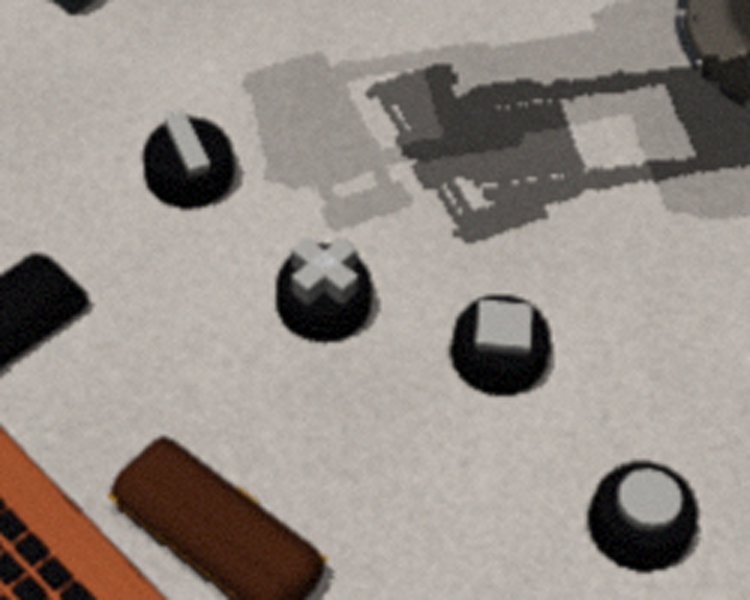

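View pics/tc13.png

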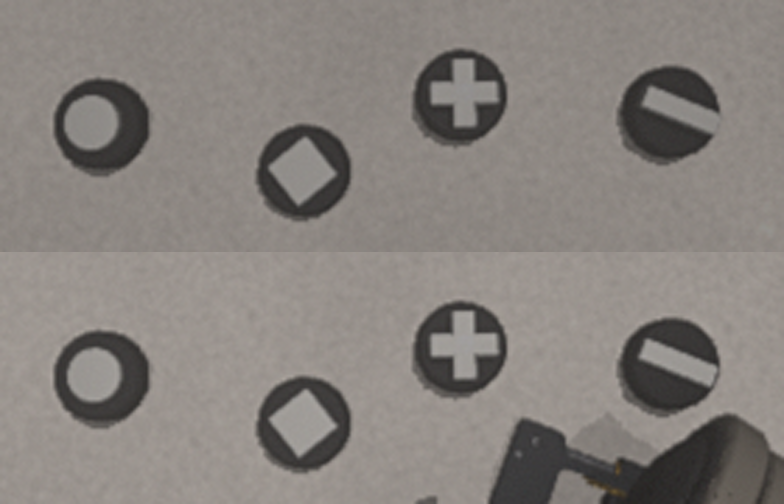

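All three caps show the lowered, thin rims. The cross still stands tall, and the four housings sit where they were in the before/after top crops. Handing in.

Run:
```python
from h import *
print(robot.hand_in()); o=robot.observe(); print(o["time"],o["contact_force"])
```

```text
the job is handed in; nothing more can be done
None
the job is handed in; nothing more can be done
```

I pressed the round, square and bar switches in that order, each with the shut fingertips down to its end stop. The force peaked at about 7 N on each, and I handed in after about 15.5 s with the arm lifted well clear.

- **Last pictures:** the round, square and bar caps are down and the cross cap is still up. The four housings show no visible shift in the before/after top crops. The mouse, case and mug were never approached, but I did not compare their positions before and after.
- **Tip height disagreed:** with the jaws shut, contact came with the TCP at about 0.037 m. That puts the effective tip about 17 mm behind the TCP, not 19 mm ahead of it as I took `nose_length` to mean. I found the contact by going down in small steps and watching the force and pictures, and used that height for the other two caps.
- **Sideways force on the square:** about 3 N showed briefly while I pressed it, with no shift visible afterwards.

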